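# Pick out the burnisher case whose block has come loose

## Task

Each of the three identical screwed-shut wooden cases holds a heavy steel burnishing block that should be wedged fast. Lift the cases and tilt them end-down, one way and the other, to feel whether the block slides inside; lay every case that has a loose block gently in the red repair tray, flat on its floor, and leave the sound ones lying flat on the table where they were. Do not disturb the water glass, the letter block or the eraser.

Things in the scene. Friction and masses are not known exactly. Their poses are not given: they have to be found in the camera images.
- case_a: closed wooden case 150 (its x) x 50 x 34 mm, 0.4-0.7 kg, brown body, pale lid on top with 4 brass screws; origin at centre of underside, z up. Hides a 0.3 kg block: fixed (up to 25 mm off centre) or loose. A loose one slides along x when tilted over 15 degrees, takes up to 1 s at 30 degrees to its stop 45 mm from centre, and stays there when level again
- case_b: closed wooden case 150 (its x) x 50 x 34 mm, 0.4-0.7 kg, brown body, pale lid on top with 4 brass screws; origin at centre of underside, z up. Hides a 0.3 kg block: fixed (up to 25 mm off centre) or loose. A loose one slides along x when tilted over 15 degrees, takes up to 1 s at 30 degrees to its stop 45 mm from centre, and stays there when level again
- case_c: closed wooden case 150 (its x) x 50 x 34 mm, 0.4-0.7 kg, brown body, pale lid on top with 4 brass screws; origin at centre of underside, z up. Hides a 0.3 kg block: fixed (up to 25 mm off centre) or loose. A loose one slides along x when tilted over 15 degrees, takes up to 1 s at 30 degrees to its stop 45 mm from centre, and stays there when level again
- repair_tray: shallow red open tray, fixed to the table, 240 (its x) x 170 (its y) x 22 mm high outside, walls and floor 5 mm thick; origin at the centre of its underside, on the table top; x along its long side, z up
- water_glass: water glass, 71 mm across, 76 mm high, upright, bystander; origin at the centre of its underside
- type_0: standing wooden letter block, 27x41x52 mm, bystander; origin at the centre of its underside
- rubber: olive and white rubber eraser lying flat, 21x46x12 mm, bystander; origin at the centre of its underside

How it is judged (in metres and radians):
On the way:
1. a case with a loose block is lifted clear of the table and tilted at least 20 degrees end-down (((z of case_a_block_c0 in the frame of case_a below 0.0155 m and height (world z) of case_a above 0.03 m and (angle between case_a's own x axis and vertical below 1.22 rad or angle between case_a's own x axis and vertical above 1.92 rad)) or (z of case_b_block_c0 in the frame of case_b below 0.0155 m and height (world z) of case_b above 0.03 m and (angle between case_b's own x axis and vertical below 1.22 rad or angle between case_b's own x axis and vertical above 1.92 rad)) or (z of case_c_block_c0 in the frame of case_c below 0.0155 m and height (world z) of case_c above 0.03 m and (angle between case_c's own x axis and vertical below 1.22 rad or angle between case_c's own x axis and vertical above 1.92 rad)))), for 0.2 s.
At the end, for the whole second after the job is handed in: every case with a loose block lies in the red tray, flat on its floor between the walls; every sound case (its fixed block sits 3 mm higher inside) lies on the table within 60 mm of where it was at the start; all are lid up, level within 4.5 degrees and at rest (((z of case_a_block_c0 in the frame of case_a below 0.0155 m and x of case_a in the frame of repair_tray between -0.08 and 0.08 m and y of case_a in the frame of repair_tray between -0.06 and 0.06 m and z of case_a in the frame of repair_tray below 0.01 m) or (not (z of case_a_block_c0 in the frame of case_a below 0.0155 m) and distance of case_a from where it was at the start of the episode below 0.06 m)) and ((z of case_b_block_c0 in the frame of case_b below 0.0155 m and x of case_b in the frame of repair_tray between -0.08 and 0.08 m and y of case_b in the frame of repair_tray between -0.06 and 0.06 m and z of case_b in the frame of repair_tray below 0.01 m) or (not (z of case_b_block_c0 in the frame of case_b below 0.0155 m) and distance of case_b from where it was at the start of the episode below 0.06 m)) and ((z of case_c_block_c0 in the frame of case_c below 0.0155 m and x of case_c in the frame of repair_tray between -0.08 and 0.08 m and y of case_c in the frame of repair_tray between -0.06 and 0.06 m and z of case_c in the frame of repair_tray below 0.01 m) or (not (z of case_c_block_c0 in the frame of case_c below 0.0155 m) and distance of case_c from where it was at the start of the episode below 0.06 m)) and angle between each of case_a, case_b, case_c's own z axis and vertical below 0.08 rad and linear speed of each of case_a, case_b, case_c below 0.02 m/s); the robot touches nothing.
It fails at once if a bystander (water glass, letter block or eraser) is moved more than 30 mm (distance of any of water_glass, type_0, rubber from where it was at the start of the episode above 0.03 m).
It fails at once if a case hits the tray with more than 90 N, as when dropped in (contact force between any of case_a, case_b, case_c and repair_tray above 90 N).
It also fails if it takes over 72 s, if anything falls off the work surface, if the arm or the gripper's body presses on something with over 40 N, if the wrist force passes 120 N, or if a joint passes its speed limit or range.

## Robot

A 6-joint arm with a two-finger parallel gripper is mounted at the origin on a cart in front of the work surface, level with it; the furniture and walls round the work are solid. World frame = base frame: x ahead of the robot, y to its left, z up, the work surface at z = 0. Lengths are in mm, angles in rad, forces in N, time in s.
With the tool pointing down it reaches from about 375 to 925 mm from the base axis. Payload 5.7 kg.
Tool frame: the origin (TCP) lies midway between the tips of the shut fingers; the grasp point (between the pads) lies grip_point_offset behind it (grip_point_offset is the distance from the TCP to the grasp point, in mm); z points along the fingers, y is the direction in which the jaws open and shut (so a half turn about z gives the same grasp; the last joint's range is limited). The gripper opens to 85 mm and grips with 20 to 120 N. Pads are 22 mm wide; open, the fingers measure 114 mm over their backs; the gripper's body (76 mm by 85 mm) begins 54 mm behind the grasp point. The pads swing forward as they close: fully open they stand 13 mm farther back than shut.
Start: joints at [-1.222, 0.359, 1.51, -0, 1.272, -0.115], TCP at [268.391, -536.591, 231.267] pointing down, gripper open.
Joint ranges: [-2.97, 2.97], [-1.01, 2.36], [0.21, 2.38], [-0.96, 4.11], [0.2, 2.71], [-2.98, 2.98]. Speed limits (rad/s): [2.39, 2.39, 3.14, 3.14, 3.14, 3.14].

## Interface

Orientations are given as [roll, pitch, yaw] about the fixed x, y, z axes, in that order (R = Rz(yaw) Ry(pitch) Rx(roll)).
In Python, from rig import get_obs, read_camera, hand_in, grip_point_offset gives the robot as it stands. The module is installed in compiled form; this text tells all that it offers.
- The arm moves only by the tool jog_arm, never from a script. Its argument "rows" is a list of rows, each an object of numbers: "x", "y", "z": the shift along the tool's x, y, z in mm; "twist": the turn about the tool's z in rad. A call has 1 to 12 rows; each row is the pose to reach, as a shift and turn from the pose commanded when the call began, along the tool's axes at that moment; what a row does not reach only later rows make up. A row lasts 1/12 s, in which the tool goes at most 41.7 mm and 7.16 degrees, less where a joint would pass 70% of its speed; a pose out of reach is approached as far as the arm can. A call with a gripper value outside its range is refused whole. "claw" is the opening, from 0 (shut) to 1 (fully open), set as the call begins (left out, the last holds). The fingers move at their own pace and stop on an object; "newtons" is the grip in N (left out, the last holds). Time passes only in rows, so rows that repeat a pose let the fingers close. It gives the time, the measured TCP pose, the force and the opening at its end, in the units of the state.
- get_obs(): the state, without advancing time (a new reading comes with each control period).
- read_camera(name): name is "side" or "top"; returns a dict with "frame" (420x560x3 uint8, red, green, blue), "range_z" (420x560 float32, mm along the optical axis (not along the pixel's ray), 0 where there is no reading), "fx", "fy", "cx", "cy" (pixels), "extrinsics" (4x4, takes a point from world to camera coordinates). Camera axes: x right, y down, z forward; pixel columns grow to the right and rows downward; lengths in mm; the calibration is good to about 2 mm. A picture is of the moment at which its call begins.
- hand_in(): hands the job in, once; it reports no verdict.
The state is a dict: "clock": time; "joint_positions": joint angles; "qvel": joint speeds; "joint_efforts": joint torques, N m; "tool_pos": TCP position; "eef_rot": TCP orientation; "force": force on the tool from outside, world axes, zero at the start; "moment": the same for the moment, N m; "gripper_width": finger opening in mm.
Only numpy, scipy, OpenCV 4.12 (cv2) and the standard library are available. Lean on these libraries where they do the work, as an engineer would, in place of code of your own. Each camera call takes 0.05 s, during which the arm holds its last target.

## Working session

There is one attempt and no reset: what is moved stays moved. The work goes in short steps, Python scripts to look and compute and a tool call to move; the robot and the scene stay as the last step left them, time stands still between calls to the robot, and variables do not carry over. Pictures are saved under pics/ and viewed, and the job is handed in when it is done.

Besides the shell and the picture viewer there is one more tool, called after "Request:" as a command line: name --argument value ..., lists and objects as JSON in quotes. jog_arm: Moves the arm, as the interface text tells. Its arguments: {"type":"object","properties":{"rows":{"type":"array"},"claw":{"type":"number"},"newtons":{"type":"number"}},"required":["rows"]}

```bash
mkdir -p pics; ls
python3 - <<'E'
from rig import *
import rig,cv2,numpy as np
print(grip_point_offset if not callable(grip_point_offset) else grip_point_offset())
print(get_obs())
for n in("side","top"):
    c=read_camera(n); cv2.imwrite(f"pics/{n}0.png",c["frame"][:,:,::-1]); np.savez(f"{n}0.npz",**c)
    print(n,c["fx"],c["fy"],c["cx"],c["cy"],c["extrinsics"].round(3).tolist())
E
```

```text
pics
18.700000000000003
{'clock': 0.0, 'joint_positions': array([-1.22207628e+00,  3.59497399e-01,  1.51142584e+00,  1.41215385e-05,
        1.27253831e+00, -1.15063118e-01]), 'qvel': array([ 0.00081394,  0.0008151 ,  0.00201583,  0.00111135,  0.00017105,
       -0.0018141 ]), 'joint_efforts': array([-1.31389017e-03, -5.27612829e+01, -2.78621954e+01,  1.43510379e-04,
        1.37356823e-02,  2.97271515e-05]), 'tool_pos': array([ 268.18162103, -535.96005874,  230.46064956]), 'eef_rot': array([-3.13973767e+00, -2.27967490e-04,  4.63778786e-01]), 'force': array([1.0172668 , 0.28356702, 0.00172054]), 'moment': array([-0.01309666, -0.03080707, -0.07111771]), 'gripper_width': 85.05817672697287}
side 379.82381996522827 379.82381996522827 283.09482438511196 215.9811841668917 [[0.997, -0.072, 0.015, -646.947], [-0.015, -0.392, -0.92, 60.412], [0.072, 0.917, -0.392, 796.108], [0.0, 0.0, 0.0, 1.0]]
top 438.65557601771053 438.65557601771053 275.3959252398626 220.3275837072317 [[0.022, -0.999, 0.027, -10.58], [-0.988, -0.025, -0.154, 623.958], [0.154, -0.023, -0.988, 885.313], [0.0, 0.0, 0.0, 1.0]]
```

View pics/side0.png

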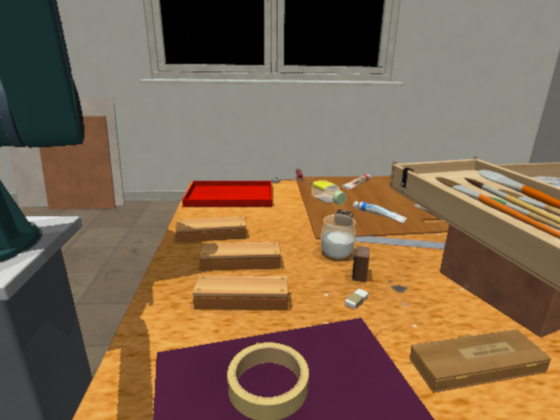

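View pics/top0.png

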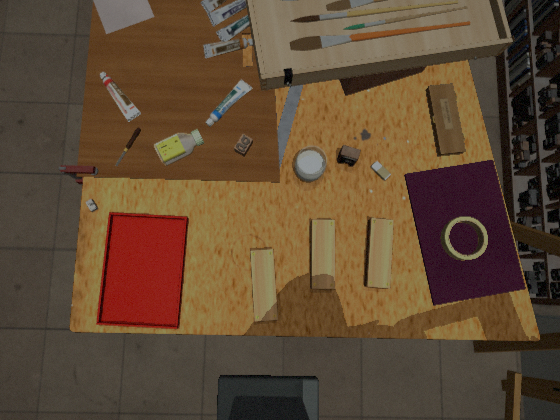

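The side view shows three cases (≈ (210,230), (240,255), (240,290)), with the glass at (338,238), letter block at (361,265), eraser at (357,298) and tray at (230,193). In the top view the cases are at about (263,285), (322,254) and (379,253), and the tray is at (145,270).

```bash
cat > h.py <<'E'
import numpy as np,cv2
def ray(c,uv):
    E=np.array(c["extrinsics"]);R=E[:3,:3];o=-R.T@E[:3,3]
    uv=np.atleast_2d(uv).astype(float)
    d=np.c_[(uv[:,0]-c["cx"])/c["fx"],(uv[:,1]-c["cy"])/c["fy"],np.ones(len(uv))]@R
    return o,d
def plane(c,uv,z):
    o,d=ray(c,uv); return o+d*((z-o[2])/d[:,2])[:,None]
def cloud(c):
    h,w=c["range_z"].shape; v,u=np.mgrid[:h,:w]
    o,d=ray(c,np.c_[u.ravel(),v.ravel()]); P=o+d*c["range_z"].ravel()[:,None].astype(float)
    P[c["range_z"].ravel()<=0]=np.nan
    return P.reshape(h,w,3)
def comps(mask,amin):
    n,l,s,_=cv2.connectedComponentsWithStats(mask.astype(np.uint8)*255)
    return [(l==i) for i in range(1,n) if s[i,4]>amin]
def rect(P):
    (c,(w,h),a)=cv2.minAreaRect(P[:,:2].astype(np.float32))
    if w<h: w,h,a=h,w,a+90
    return np.array(c).round(1),round(w,1),round(h,1),round((a+90)%180-90,2)
def heights(c,zlo,zhi,roi,amin=60):
    P=cloud(c); z=P[...,2]
    m=(z>zlo)&(z<zhi)&(P[...,0]>roi[0])&(P[...,0]<roi[1])&(P[...,1]>roi[2])&(P[...,1]<roi[3])
    for k in comps(m,amin):
        v,u=np.where(k); yield u.mean().round(),v.mean().round(),k.sum(),P[k]
E
python3 - <<'E'
from h import *
for n in("top","side"):
    c=dict(np.load(n+"0.npz")); print(n)
    P=cloud(c)
    hsv=cv2.cvtColor(c["frame"],cv2.COLOR_RGB2HSV)
    for u,v,a,Q in heights(c,8,120,(250,900,-450,450)):
        z=np.median(Q[:,2]);top=Q[Q[:,2]>np.percentile(Q[:,2],95)-6]
        print(u,v,a,"ztop",np.percentile(Q[:,2],[50,95]).round(1),rect(top))
    red=(c["frame"][...,0]>90)&(c["frame"][...,1]<40)&(c["frame"][...,2]<40)
    for k in comps(red,1500):
        Q=P[k]; print("tray",rect(Q[Q[:,2]>15]) ,np.nanpercentile(Q[:,2],[5,50,95,99]).round(1))
c=dict(np.load("top0.npz"));P=cloud(c)
print("table z",P[200,240],P[320,380],P[205,300])
E
```

```text
top
274.0 87.0 90 ztop [112.4 119.1] (array([894.7,  10.6]), 62.6, 5.4, -84.32)
127.0 108.0 292 ztop [12.1 16.7] (array([884.2, 348. ]), 58.5, 32.0, 37.58)
219.0 112.0 316 ztop [24.4 29.1] (array([873.8, 138.4]), 74.8, 21.4, -36.69)
448.0 131.0 1276 ztop [22.5 25.4] (array([ 848.9, -388.2]), 111.0, 63.3, 8.58)
129.0 144.0 189 ztop [14.4 18.1] (array([789. , 338.8]), 100.9, 11.0, -26.37)
178.0 146.0 1048 ztop [49.1 53.5] (array([788.4, 219.8]), 99.5, 44.5, -61.78)
243.0 145.0 264 ztop [28.4 33.9] (array([799.7,  79.3]), 38.1, 26.6, -28.24)
349.0 155.0 330 ztop [48.8 52.9] (array([ 777.9, -156. ]), 40.8, 27.1, 74.2)
310.0 163.0 942 ztop [36.2 73.6] (array([752.3, -69.1]), 62.2, 61.6, -84.27)
381.0 170.0 132 ztop [ 9.9 12.4] (array([ 751.5, -233.4]), 45.2, 20.0, 42.95)
449.0 231.0 5954 ztop [ 9.8 32.7] (array([ 598.8, -406.3]), 92.8, 87.0, -0.09)
85.0 170.0 183 ztop [22.8 26.3] (array([731.3, 428.3]), 42.8, 14.9, -88.08)
91.0 205.0 73 ztop [10.8 14.2] (array([654.2, 411. ]), 25.0, 14.8, 36.18)
139.0 270.0 1286 ztop [19.7 23. ] (array([515.3, 286.4]), 240.0, 171.2, -1.82)
322.0 254.0 166
[... 821 characters left out ...]
 53.1, 5.42)
240.0 254.0 1878 ztop [32.8 34.8] (array([ 559. , -101.7]), 150.0, 54.5, 1.71)
361.0 261.0 477 ztop [40.  52.8] (array([ 779.4, -157. ]), 41.9, 26.2, 74.67)
241.0 290.0 2818 ztop [33.3 34.9] (array([ 564. , -225.7]), 148.4, 51.8, -4.54)
357.0 296.0 214 ztop [11.  12.2] (array([ 754.2, -235.9]), 46.9, 20.3, 44.9)
282.0 372.0 18206 ztop [10.7 34.4] (array([ 600.9, -406.8]), 94.6, 86.4, 0.04)
458.0 360.0 3642 ztop [24.3 25.5] (array([ 849.3, -389.3]), 110.8, 64.6, 11.03)
tray (array([517.2, 284.2]), 233.3, 175.1, -2.37) [ 4.   6.  19.9 21.7]
table z [676.50459739  83.95567338  -3.21134021] [ 417.73102376 -230.07758465   -2.3599145 ] [ 6.67906048e+02 -5.16466140e+01  5.82266175e-01]
```

Request:
jog_arm --rows '[{"x":452,"y":-117,"z":130,"twist":0.541},{"x":452,"y":-117,"z":130,"twist":0.541},{"x":452,"y":-117,"z":130,"twist":0.541},{"x":452,"y":-117,"z":130,"twist":0.541},{"x":452,"y":-117,"z":130,"twist":0.541},{"x":452,"y":-117,"z":130,"twist":0.541},{"x":452,"y":-117,"z":130,"twist":0.541},{"x":452,"y":-117,"z":130,"twist":0.541},{"x":452,"y":-117,"z":130,"twist":0.541},{"x":452,"y":-117,"z":130,"twist":0.541},{"x":452,"y":-117,"z":130,"twist":0.541},{"x":452,"y":-117,"z":130,"twist":0.541}]' --claw 1

```text
clock: 1.1
tool_pos: [621.8, -227.1, 100.0]
eef_rot: [-3.141, 0.001, -0.076]
force: [0.1, -0.5, -0.1]
gripper_width: 85.5
```

```bash
cat >> h.py <<'E'
def shift(target,yaw=None):
    "target world TCP xyz, yaw -> tool shift (uses measured pose)"
    from rig import get_obs
    from scipy.spatial.transform import Rotation as Ro
    o=get_obs(); R=Ro.from_euler("xyz",o["eef_rot"]).as_matrix()
    s=R.T@(np.array(target)-o["tool_pos"]); t=0
    if yaw is not None: t=-((yaw-o["eef_rot"][2]+np.pi)%(2*np.pi)-np.pi)
    print("t",round(float(o["clock"]),2),"pos",o["tool_pos"].round(1),"rpy",o["eef_rot"].round(3),"shift",s.round(1),"twist",round(t,3),"w",round(float(o["gripper_width"]),1))
E
python3 -c "
from h import *
shift([620,-229,8],-0.077)
from rig import get_obs
for i in range(3):
    o=get_obs();print(o['force'].round(2),o['moment'].round(3))"
```

```text
t 1.1 pos [ 621.8 -227.1  100. ] rpy [-3.141e+00  1.000e-03 -7.600e-02] shift [-1.5  2.1 92. ] twist 0.001 w 85.5
[ 0.08 -0.51 -0.1 ] [-0.091  0.054  0.08 ]
[ 0.08 -0.51 -0.1 ] [-0.091  0.054  0.08 ]
[ 0.08 -0.51 -0.1 ] [-0.091  0.054  0.08 ]
```

Request:
jog_arm --rows '[{"x":-1.5,"y":2,"z":30},{"x":-1.5,"y":2,"z":60},{"x":-1.5,"y":2,"z":82},{"x":-1.5,"y":2,"z":92},{"x":-1.5,"y":2,"z":92}]'

```text
validation failed for argument at $.ro...
```

Request:
jog_arm --rows '[{"x":0},{"x":0},{"x":0},{"x":0},{"x":0},{"x":0}]' --claw 0 --newtons 20

```text
validation failed for argument at $.ro...
```

Request:
jog_arm --rows '[{"x":-1.5,"y":2,"z":30,"twist":0},{"x":-1.5,"y":2,"z":60,"twist":0},{"x":-1.5,"y":2,"z":82,"twist":0},{"x":-1.5,"y":2,"z":92,"twist":0},{"x":-1.5,"y":2,"z":92,"twist":0}]'

```text
clock: 1.52
tool_pos: [616.4, -230.4, 6.2]
eef_rot: [-3.139, 0.005, -0.077]
force: [-0.0, -0.8, 0.7]
gripper_width: 85.5
```

Request:
jog_arm --rows '[{"x":0,"y":0,"z":0,"twist":0},{"x":0,"y":0,"z":0,"twist":0},{"x":0,"y":0,"z":0,"twist":0},{"x":0,"y":0,"z":0,"twist":0},{"x":0,"y":0,"z":0,"twist":0},{"x":0,"y":0,"z":0,"twist":0}]' --claw 0 --newtons 20

```text
clock: 2.02
tool_pos: [620.0, -232.1, 11.4]
eef_rot: [3.141, -0.003, -0.078]
force: [0.2, 1.2, 6.5]
gripper_width: 49.9
```

```bash
cat >> h.py <<'E'
def wrench(n=5,pic=None):
    from rig import get_obs,read_camera
    A=[]
    for i in range(n):
        c=read_camera("side"); o=get_obs(); A.append(np.r_[o["force"],o["moment"],o["tool_pos"]])
    A=np.array(A); m=A.mean(0); print("t",round(float(o["clock"]),2),"F",m[:3].round(2),"M",m[3:6].round(3),"pos",m[6:].round(1),"sd",A.std(0).round(2),"w",round(float(o["gripper_width"]),1))
    if pic: cv2.imwrite(f"pics/{pic}.png",cv2.cvtColor(c["frame"],cv2.COLOR_RGB2BGR))
    return m,c
E
python3 -c "
from h import *
wrench(4,'g1')"
```

```text
t 2.22 F [-0.16  1.73  6.45] M [ 0.296  0.022 -0.198] pos [ 620.  -232.1   11.4] sd [0.33 0.41 0.49 0.03 0.03 0.02 0.02 0.02 0.01] w 49.6
```

View pics/g1.png

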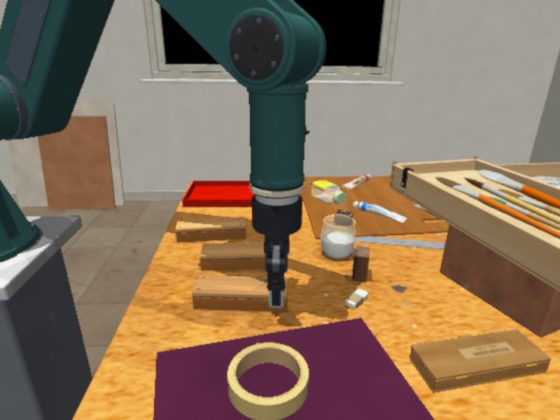

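The picture shows the fingers closed on case_c's far end at about (277,290).

Request:
jog_arm --rows '[{"x":-1,"y":0,"z":-6,"twist":0},{"x":-3,"y":0,"z":-12,"twist":0},{"x":-5,"y":0,"z":-18,"twist":0},{"x":-6,"y":0,"z":-23,"twist":0},{"x":-6,"y":0,"z":-23,"twist":0}]'

```text
clock: 2.63
tool_pos: [612.7, -231.4, 33.5]
eef_rot: [3.141, -0.001, -0.077]
force: [-0.5, -0.2, -3.8]
gripper_width: 49.7
```

```bash
python3 -c "
from h import *
wrench(5,'g2')"
```

```text
t 2.88 F [ 0.93 -0.18 -1.42] M [-0.026  0.017  0.042] pos [ 612.9 -231.4   32.7] sd [0.63 0.6  0.53 0.03 0.05 0.02 0.07 0.02 0.23] w 49.6
```

View pics/g2.png

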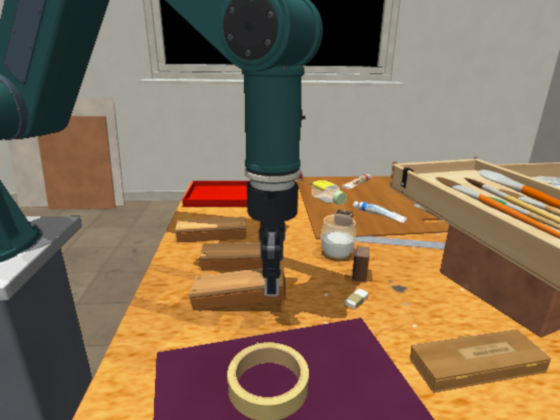

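Request:
jog_arm --rows '[{"x":-2,"y":0,"z":-6,"twist":0},{"x":-6,"y":0,"z":-13,"twist":0},{"x":-9,"y":0,"z":-20,"twist":0},{"x":-13,"y":0,"z":-26,"twist":0},{"x":-18,"y":0,"z":-33,"twist":0},{"x":-24,"y":0,"z":-40,"twist":0},{"x":-27,"y":0,"z":-45,"twist":0},{"x":-27,"y":0,"z":-45,"twist":0},{"x":-27,"y":0,"z":-45,"twist":0},{"x":-27,"y":0,"z":-45,"twist":0}]'

```text
clock: 3.72
tool_pos: [586.0, -229.2, 77.7]
eef_rot: [3.141, -0.001, -0.077]
force: [-0.3, 0.1, 1.6]
gripper_width: 49.5
```

```bash
python3 -c "
from h import *
wrench(6,'g3')"
```

```text
t 4.02 F [ 0.24 -0.39  2.18] M [0.026 0.233 0.008] pos [ 586.2 -229.3   77.5] sd [0.36 0.59 0.7  0.01 0.01 0.02 0.05 0.02 0.06] w 49.6
```

View pics/g3.png

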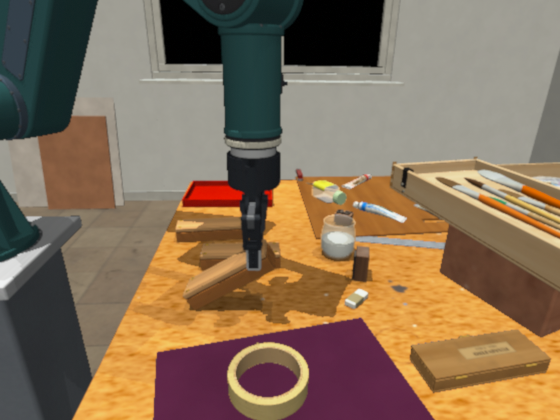

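The case pivots in the pads to about 30°, its low end at (190,295). Now I'll tighten the grip, lift it clear and weigh it.

Request:
jog_arm --rows '[{"x":0,"y":0,"z":0,"twist":0},{"x":0,"y":0,"z":0,"twist":0},{"x":0,"y":0,"z":-8,"twist":0},{"x":0,"y":0,"z":-16,"twist":0},{"x":0,"y":0,"z":-20,"twist":0},{"x":0,"y":0,"z":-20,"twist":0},{"x":0,"y":0,"z":-20,"twist":0}]' --newtons 100

```text
clock: 4.6
tool_pos: [585.8, -229.1, 97.5]
eef_rot: [3.142, -0.0, -0.077]
force: [0.2, -0.0, -5.8]
gripper_width: 47.8
```

```bash
python3 -c "
from h import *
wrench(6,'g4')"
```

```text
t 4.9 F [ 0.01 -0.14 -4.62] M [-0.02  -0.319 -0.016] pos [ 585.4 -228.9   96.9] sd [0.15 0.46 0.39 0.02 0.03 0.03 0.06 0.03 0.1 ] w 48.0
```

View pics/g4.png

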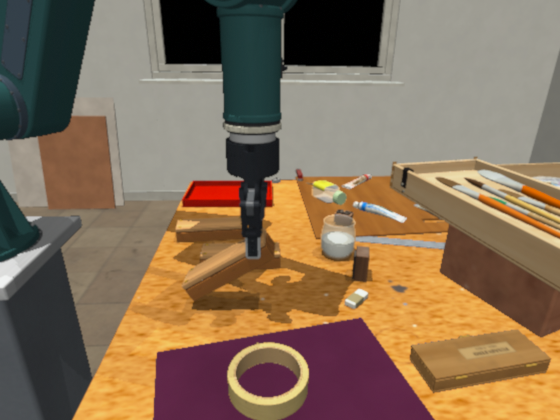

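Request:
jog_arm --rows '[{"x":0,"y":0,"z":10,"twist":0},{"x":0,"y":0,"z":18,"twist":0},{"x":3,"y":0,"z":25,"twist":0},{"x":9,"y":0,"z":32,"twist":0},{"x":14,"y":0,"z":39,"twist":0},{"x":18,"y":0,"z":46,"twist":0},{"x":22,"y":0,"z":53,"twist":0},{"x":26,"y":0,"z":60,"twist":0},{"x":29,"y":0,"z":68,"twist":0},{"x":31,"y":0,"z":76,"twist":0},{"x":33,"y":0,"z":84,"twist":0},{"x":33,"y":0,"z":86,"twist":0}]' --newtons 20

```text
clock: 5.9
tool_pos: [620.8, -231.9, 12.2]
eef_rot: [3.141, -0.003, -0.078]
force: [-0.6, 3.8, 26.2]
gripper_width: 47.8
```

Request:
jog_arm --rows '[{"x":0,"y":0,"z":0,"twist":0},{"x":0,"y":0,"z":0,"twist":0},{"x":0,"y":0,"z":0,"twist":0},{"x":0,"y":0,"z":0,"twist":0}]' --claw 1

```text
clock: 6.23
tool_pos: [618.1, -231.5, 10.8]
eef_rot: [-3.141, 0.001, -0.077]
force: [-0.6, 0.1, 0.6]
gripper_width: 85.5
```

Request:
jog_arm --rows '[{"x":0,"y":0,"z":-25,"twist":0},{"x":-10,"y":0,"z":-55,"twist":0},{"x":-50,"y":0,"z":-60,"twist":0},{"x":-90,"y":0,"z":-60,"twist":0},{"x":-114,"y":0,"z":-60,"twist":0},{"x":-114,"y":0,"z":-60,"twist":0}]'

```text
clock: 6.73
tool_pos: [498.0, -220.5, 70.6]
eef_rot: [-3.139, 0.007, -0.078]
force: [-0.6, 0.2, -0.5]
gripper_width: 85.6
```

```bash
python3 -c "
from h import *
from rig import *
m,c=wrench(4,'g5')
for u,v,a,Q in heights(c,25,40,(380,700,-300,100)): 
    if a>300: print(u,v,a,rect(Q[Q[:,2]>30]))
shift([506.5,-220,8],-0.077)"
```

```text
t 6.93 F [ 0.22 -0.36  0.25] M [ 0.006 -0.021  0.02 ] pos [ 504.5 -222.9   71.4] sd [0.76 0.27 0.25 0.01 0.02 0.02 1.88 0.69 0.22] w 85.2
230.0 222.0 370 (array([530.8,  26.4]), 68.6, 51.9, 4.81)
242.0 250.0 1172 (array([ 561.4, -101.4]), 144.8, 53.1, -0.06)
238.0 287.0 1968 (array([ 559. , -228.4]), 148.5, 52.6, -4.73)
t 6.93 pos [ 506.4 -223.5   71.5] rpy [ 3.141e+00 -2.000e-03 -7.700e-02] shift [-0.3 -3.6 63.5] twist -0.0 w 85.2
```

View pics/g5.png

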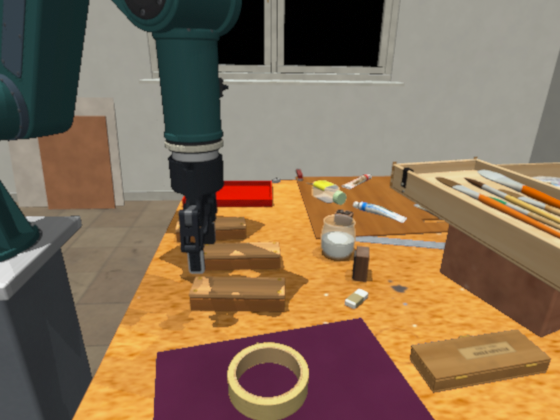

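Request:
jog_arm --rows '[{"x":-5,"y":0,"z":30,"twist":0},{"x":-5,"y":0,"z":52,"twist":0},{"x":-5,"y":0,"z":61,"twist":0},{"x":-5,"y":0,"z":61,"twist":0}]'

```text
clock: 7.27
tool_pos: [499.7, -221.9, 8.1]
eef_rot: [-3.14, 0.003, -0.077]
force: [-0.4, 0.4, 0.1]
gripper_width: 85.5
```

Request:
jog_arm --rows '[{"x":0,"y":0,"z":0,"twist":0},{"x":0,"y":0,"z":0,"twist":0},{"x":0,"y":0,"z":0,"twist":0},{"x":0,"y":0,"z":0,"twist":0},{"x":0,"y":0,"z":0,"twist":0}]' --claw 0 --newtons 20

```text
clock: 7.68
tool_pos: [501.2, -222.9, 11.4]
eef_rot: [3.141, -0.003, -0.077]
force: [1.1, 1.6, 5.3]
gripper_width: 49.2
```

Request:
jog_arm --rows '[{"x":2,"y":0,"z":-9,"twist":0},{"x":4,"y":0,"z":-17,"twist":0},{"x":7,"y":0,"z":-25,"twist":0},{"x":11,"y":0,"z":-33,"twist":0},{"x":15,"y":0,"z":-41,"twist":0},{"x":20,"y":0,"z":-49,"twist":0},{"x":26,"y":0,"z":-57,"twist":0},{"x":33,"y":0,"z":-66,"twist":0},{"x":33,"y":0,"z":-66,"twist":0},{"x":33,"y":0,"z":-66,"twist":0},{"x":33,"y":0,"z":-66,"twist":0},{"x":33,"y":0,"z":-66,"twist":0}]'

```text
clock: 8.68
tool_pos: [531.9, -224.5, 75.6]
eef_rot: [-3.141, 0.002, -0.077]
force: [0.1, -0.0, -3.9]
gripper_width: 49.5
```

Request:
jog_arm --rows '[{"x":0,"y":0,"z":0,"twist":0},{"x":0,"y":0,"z":0,"twist":0},{"x":0,"y":0,"z":-8,"twist":0},{"x":0,"y":0,"z":-16,"twist":0},{"x":0,"y":0,"z":-20,"twist":0},{"x":0,"y":0,"z":-20,"twist":0},{"x":0,"y":0,"z":-20,"twist":0}]' --newtons 100

```text
clock: 9.27
tool_pos: [533.4, -225.3, 97.1]
eef_rot: [3.141, -0.001, -0.077]
force: [0.4, 0.4, -5.1]
gripper_width: 47.8
```

```bash
python3 -c "
from h import *
wrench(6,'g6')"
```

```text
t 9.57 F [-0.43 -0.21 -4.72] M [-0.001  0.128  0.013] pos [ 532.7 -224.9   96.2] sd [0.5  0.42 0.32 0.03 0.03 0.03 0.13 0.09 0.23] w 48.2
```

View pics/g6.png

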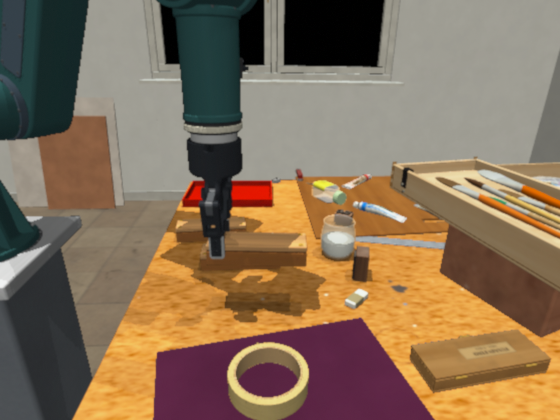

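C's centre of mass comes out at about -27 and -30 mm from its middle from the two grips. A fixed block could give at most about -16 mm, so the block sits at its stop and C is loose. I'll take more samples to firm that up.

```bash
python3 -c "
from h import *
wrench(8)"
```

```text
t 9.97 F [ 0.06 -0.14 -4.95] M [0.006 0.139 0.002] pos [ 532.8 -224.9   96.1] sd [0.3  0.44 0.35 0.02 0.03 0.03 0.06 0.04 0.08] w 48.0
```

Request:
jog_arm --rows '[{"x":0,"y":-8,"z":-10,"twist":0},{"x":-5,"y":-28,"z":-20,"twist":0},{"x":-12,"y":-60,"z":-20,"twist":-0.01},{"x":-20,"y":-98,"z":-20,"twist":-0.02},{"x":-29,"y":-137,"z":-20,"twist":-0.03},{"x":-37,"y":-176,"z":-20,"twist":-0.047},{"x":-45,"y":-215,"z":-20,"twist":-0.047},{"x":-53,"y":-254,"z":-20,"twist":-0.047},{"x":-61,"y":-293,"z":-20,"twist":-0.047},{"x":-69,"y":-332,"z":-20,"twist":-0.047},{"x":-77,"y":-371,"z":-20,"twist":-0.047},{"x":-85,"y":-410,"z":-20,"twist":-0.047}]'

```text
clock: 10.97
tool_pos: [479.1, 192.8, 117.3]
eef_rot: [-3.141, -0.001, -0.03]
force: [1.5, -0.5, -4.8]
gripper_width: 47.6
```

```bash
python3 -c "
from h import *
shift([461,323,80],-0.03)"
```

```text
t 10.97 pos [479.1 192.8 117.3] rpy [-3.141e+00 -1.000e-03 -3.000e-02] shift [ -22.  -129.6   37.4] twist -0.0 w 47.6
```

Request:
jog_arm --rows '[{"x":-6,"y":-35,"z":0,"twist":0},{"x":-13,"y":-70,"z":0,"twist":0},{"x":-18,"y":-100,"z":0,"twist":0},{"x":-21,"y":-122,"z":0,"twist":0},{"x":-22,"y":-131,"z":10,"twist":0},{"x":-22,"y":-131,"z":30,"twist":0},{"x":-22,"y":-131,"z":50,"twist":0},{"x":-22,"y":-131,"z":60,"twist":0},{"x":-22,"y":-131,"z":60,"twist":0}]'

```text
clock: 11.72
tool_pos: [459.6, 320.7, 54.1]
eef_rot: [3.139, 0.005, -0.03]
force: [-1.3, -0.1, -4.5]
gripper_width: 47.6
```

```bash
python3 -c "
from h import *
from rig import *
shift([461,323,20],-0.03)
c=read_camera('side');cv2.imwrite('pics/s7.png',c['frame'][:,:,::-1])
c=read_camera('top');cv2.imwrite('pics/t7.png',c['frame'][:,:,::-1])
shift([461,323,20],-0.03)
"
```

```text
t 11.72 pos [459.6 320.7  54.1] rpy [ 3.139  0.005 -0.03 ] shift [ 1.5 -2.5 34.1] twist -0.0 w 47.6
t 11.82 pos [461.6 321.6  56.4] rpy [ 3.141e+00  1.000e-03 -3.100e-02] shift [-0.6 -1.4 36.4] twist -0.001 w 48.0
```

View pics/s7.png

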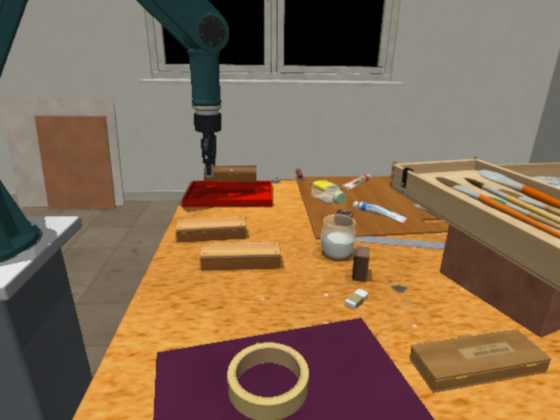

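View pics/t7.png

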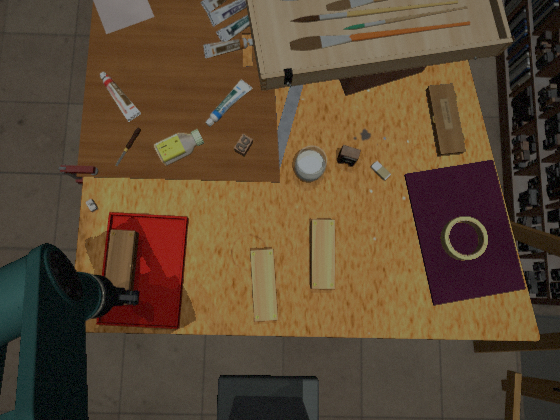

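The case hangs level over the tray's left part, at about (121,260) in the top view. I'll check its pose and then lower it.

```bash
python3 -c "
from h import *
from rig import *
c=read_camera('top')
for u,v,a,Q in heights(c,60,95,(470,650,200,420)):
    print(u,v,a,np.percentile(Q[:,2],[5,50,95]).round(1),rect(Q))
"
```

```text
121.0 257.0 1503 [66.7 76.5 79.4] (array([532.7, 319. ]), 122.4, 52.8, -0.28)
```

Request:
jog_arm --rows '[{"x":0,"y":0,"z":12,"twist":0},{"x":0,"y":0,"z":24,"twist":0},{"x":0,"y":0,"z":31,"twist":0},{"x":0,"y":0,"z":34,"twist":0},{"x":0,"y":0,"z":36,"twist":0},{"x":0,"y":0,"z":37,"twist":0},{"x":0,"y":0,"z":38,"twist":0},{"x":0,"y":0,"z":39,"twist":0},{"x":0,"y":0,"z":40,"twist":0}]'

```text
clock: 12.62
tool_pos: [462.1, 322.2, 17.0]
eef_rot: [-3.141, -0.001, -0.03]
force: [-4.2, -1.7, 16.0]
gripper_width: 48.0
```

```bash
python3 -c "
from h import *
wrench(2)"
```

```text
t 12.72 F [-1.47 -0.37 -0.13] M [-0.129  0.067 -0.05 ] pos [462.1 322.2  17. ] sd [0.3  0.29 0.27 0.06 0.01 0.02 0.01 0.01 0.  ] w 48.3
```

Request:
jog_arm --rows '[{"x":0,"y":0,"z":0,"twist":0},{"x":0,"y":0,"z":0,"twist":0},{"x":0,"y":0,"z":0,"twist":0},{"x":0,"y":0,"z":-15,"twist":0},{"x":0,"y":0,"z":-50,"twist":0},{"x":0,"y":30,"z":-70,"twist":0},{"x":0,"y":70,"z":-70,"twist":0},{"x":0,"y":110,"z":-70,"twist":0},{"x":0,"y":140,"z":-70,"twist":0}]' --claw 0.65

```text
clock: 13.47
tool_pos: [457.5, 180.1, 87.1]
eef_rot: [3.141, -0.001, -0.029]
force: [0.4, -0.9, -1.0]
gripper_width: 55.2
```

```bash
python3 -c "
from h import *
from rig import *
c=read_camera('top'); cv2.imwrite('pics/t8.png',c['frame'][:,:,::-1])
for u,v,a,Q in heights(c,28,60,(380,700,-170,420)):
    if a>300: print(u,v,a,np.percentile(Q[:,2],[5,50,95]).round(1),rect(Q[Q[:,2]<42]))
A=np.array([489.4,24.7]);y=np.radians(5.2)
p=A+57*np.array([np.cos(y),np.sin(y)]); print(p)
shift([*p,10],y)
"
```

```text
323.0 254.0 1599 [29.8 32.5 35.2] (array([558.1, -99.3]), 149.5, 49.4, -0.03)
126.0 250.0 918 [34.7 37.8 40.6] (array([551.5, 319.2]), 85.2, 51.4, -1.35)
264.0 285.0 1682 [30.  32.6 35.4] (array([488.5,  25.9]), 149.8, 49.9, 5.14)
[546.16541072  29.86605707]
t 13.52 pos [456.2 176.   86.5] rpy [ 3.139e+00  1.000e-03 -3.000e-02] shift [ 94.4 143.1  76.8] twist -0.121 w 55.3
```

View pics/t8.png

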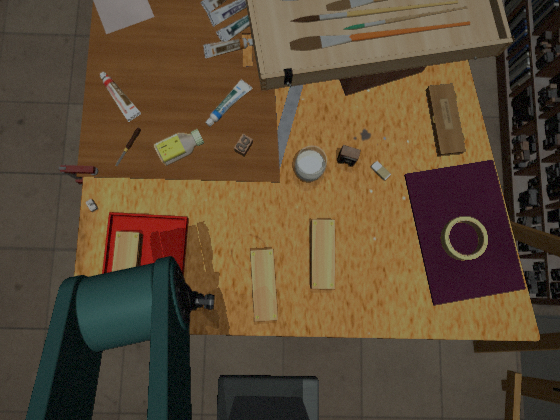

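C lies flat in the tray's left part at (126,250), and its top reads 38 mm. Next is case_a.

Request:
jog_arm --rows '[{"x":22,"y":33,"z":0,"twist":-0.121},{"x":44,"y":66,"z":0,"twist":-0.121},{"x":66,"y":99,"z":10,"twist":-0.121},{"x":84,"y":128,"z":20,"twist":-0.121},{"x":91,"y":144,"z":30,"twist":-0.121},{"x":91,"y":146,"z":35,"twist":-0.121},{"x":91,"y":146,"z":35,"twist":-0.121},{"x":91,"y":146,"z":35,"twist":-0.121}]' --claw 1

```text
clock: 14.18
tool_pos: [543.0, 33.9, 51.0]
eef_rot: [-3.141, 0.002, 0.09]
force: [-0.8, 1.2, 0.1]
gripper_width: 85.3
```

```bash
python3 -c "
from h import *
wrench(2)
shift([546.2,29.9,10],.091)"
```

```text
t 14.28 F [ 0.16 -0.14  0.22] M [-0.035  0.034  0.014] pos [543.3  34.4  51.5] sd [0.52 0.17 0.57 0.01 0.02 0.   0.13 0.11 0.12] w 85.2
t 14.28 pos [543.5  34.5  51.7] rpy [-3.141  0.     0.092] shift [ 2.3  4.9 41.6] twist 0.001 w 85.2
```

Request:
jog_arm --rows '[{"x":2,"y":4,"z":15,"twist":0},{"x":2,"y":4.5,"z":33,"twist":0},{"x":2,"y":4.5,"z":41.5,"twist":0},{"x":2,"y":4.5,"z":41.5,"twist":0}]'

```text
clock: 14.62
tool_pos: [544.7, 30.2, 8.6]
eef_rot: [-3.141, 0.003, 0.092]
force: [-1.1, 0.1, 0.1]
gripper_width: 85.2
```

Request:
jog_arm --rows '[{"x":0,"y":0,"z":0,"twist":0},{"x":0,"y":0,"z":0,"twist":0},{"x":0,"y":0,"z":0,"twist":0},{"x":0,"y":0,"z":0,"twist":0},{"x":0,"y":0,"z":0,"twist":0}]' --claw 0 --newtons 20

```text
clock: 15.03
tool_pos: [547.1, 29.4, 10.8]
eef_rot: [-3.141, -0.002, 0.09]
force: [-0.7, 3.6, 6.3]
gripper_width: 49.8
```

Request:
jog_arm --rows '[{"x":-2,"y":0,"z":-9,"twist":0},{"x":-4,"y":0,"z":-17,"twist":0},{"x":-7,"y":0,"z":-25,"twist":0},{"x":-11,"y":0,"z":-33,"twist":0},{"x":-15,"y":0,"z":-41,"twist":0},{"x":-20,"y":0,"z":-49,"twist":0},{"x":-26,"y":0,"z":-57,"twist":0},{"x":-33,"y":0,"z":-66,"twist":0},{"x":-33,"y":0,"z":-66,"twist":0},{"x":-33,"y":0,"z":-66,"twist":0},{"x":-33,"y":0,"z":-66,"twist":0},{"x":-33,"y":0,"z":-66,"twist":0}]'

```text
clock: 16.03
tool_pos: [513.7, 26.0, 75.6]
eef_rot: [-3.141, 0.0, 0.091]
force: [-0.4, -0.1, -5.5]
gripper_width: 49.4
```

Request:
jog_arm --rows '[{"x":0,"y":0,"z":0,"twist":0},{"x":0,"y":0,"z":0,"twist":0},{"x":0,"y":0,"z":-8,"twist":0},{"x":0,"y":0,"z":-16,"twist":0},{"x":0,"y":0,"z":-20,"twist":0},{"x":0,"y":0,"z":-20,"twist":0},{"x":0,"y":0,"z":-20,"twist":0}]' --newtons 100

```text
clock: 16.62
tool_pos: [514.1, 26.0, 96.5]
eef_rot: [3.141, -0.002, 0.091]
force: [-0.8, 0.5, -5.4]
gripper_width: 48.0
```

```bash
python3 -c "
from h import *
wrench(10,'g9')"
```

```text
t 17.12 F [ 0.09  0.3  -5.48] M [ 0.025 -0.218  0.014] pos [513.4  26.1  95.7] sd [0.33 0.46 0.64 0.03 0.01 0.03 0.13 0.01 0.17] w 47.8
```

View pics/g9.png

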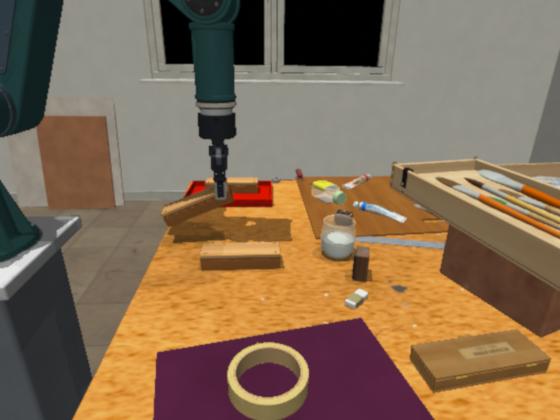

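```bash
cat >> h.py <<'E'
def tilt(roi,cams=("side",),zlo=20):
    from rig import read_camera
    for n in cams:
        c=read_camera(n);P=cloud(c)
        rgb=c["frame"].astype(int)
        m=(P[...,2]>zlo)&(P[...,2]<160)&(P[...,0]>roi[0])&(P[...,0]<roi[1])&(P[...,1]>roi[2])&(P[...,1]<roi[3])&(rgb[...,0]-rgb[...,2]>35)
        Q=P[m]
        for y0 in np.arange(roi[2],roi[3],15):
            q=Q[(Q[:,1]>=y0)&(Q[:,1]<y0+15)]
            if len(q)>40:
                # upper envelope
                xs=np.arange(q[:,0].min(),q[:,0].max(),8); e=[(x+4,np.percentile(q[(q[:,0]>=x)&(q[:,0]<x+8),2],95)) for x in xs if ((q[:,0]>=x)&(q[:,0]<x+8)).sum()>2]
                e=np.array(e)
                if len(e)>4: p=np.polyfit(e[:,0],e[:,1],1); print(n,"y",round(y0),"n",len(q),"slope deg",np.degrees(np.arctan(p[0])).round(1),"x",e[[0,-1],0].round(),"z",e[[0,-1],1].round())
E
python3 -c "
from h import *
tilt((380,600,-15,65))
tilt((380,600,-15,65),('top',))"
```

```text
side y -15 n 855 slope deg 15.1 x [397. 525.] z [ 73. 115.]
side y 0 n 303 slope deg 13.6 x [395. 539.] z [ 73. 109.]
side y 15 n 128 slope deg 17.9 x [394. 538.] z [ 72. 110.]
side y 30 n 92 slope deg 17.3 x [394. 538.] z [ 73. 107.]
top y -15 n 124 slope deg 20.4 x [395. 459.] z [73. 96.]
top y 0 n 280 slope deg 20.8 x [394. 458.] z [72. 97.]
top y 15 n 290 slope deg 19.8 x [392. 464.] z [74. 98.]
top y 30 n 254 slope deg 20.2 x [392. 464.] z [ 73. 100.]
```

The case is gripped and tilted only about 19° (it runs from (165,215) to (232,195)). I'll hold it there and watch whether the moment changes.

```bash
python3 -c "
from h import *
for i in range(4): wrench(8)"
```

```text
t 17.62 F [-0.05  0.13 -5.38] M [ 0.026 -0.202  0.02 ] pos [513.6  26.1  95.8] sd [0.55 0.15 0.42 0.03 0.02 0.02 0.02 0.01 0.03] w 48.2
t 18.02 F [ 0.27  0.01 -5.43] M [ 0.021 -0.208 -0.002] pos [513.6  26.   95.8] sd [0.6  0.43 0.43 0.03 0.04 0.02 0.02 0.01 0.01] w 48.1
t 18.42 F [ 0.05 -0.14 -5.35] M [ 0.019 -0.202  0.004] pos [513.6  26.1  95.8] sd [0.42 0.27 0.56 0.03 0.03 0.04 0.01 0.01 0.01] w 48.0
t 18.82 F [-0.24  0.1  -5.2 ] M [ 0.016 -0.21   0.028] pos [513.6  26.   95.8] sd [0.52 0.54 0.2  0.02 0.03 0.03 0.02 0.01 0.01] w 47.5
```

Request:
jog_arm --rows '[{"x":5,"y":0,"z":10,"twist":0},{"x":11,"y":0,"z":25,"twist":0},{"x":16,"y":0,"z":36,"twist":0},{"x":18,"y":0,"z":42,"twist":0},{"x":21,"y":0,"z":48,"twist":0},{"x":24,"y":0,"z":54,"twist":0},{"x":26,"y":0,"z":60,"twist":0},{"x":28,"y":0,"z":66,"twist":0},{"x":30,"y":0,"z":72,"twist":0},{"x":32,"y":0,"z":78,"twist":0},{"x":33,"y":0,"z":83,"twist":0},{"x":33,"y":0,"z":85,"twist":0}]' --newtons 20

```text
clock: 19.82
tool_pos: [547.3, 29.2, 12.2]
eef_rot: [-3.141, -0.001, 0.09]
force: [-6.9, 2.2, 49.1]
gripper_width: 48.2
```

Request:
jog_arm --rows '[{"x":0,"y":0,"z":0,"twist":0},{"x":0,"y":0,"z":0,"twist":0},{"x":0,"y":0,"z":0,"twist":0},{"x":0,"y":0,"z":0,"twist":0}]' --claw 1

```text
clock: 20.15
tool_pos: [545.6, 28.9, 10.3]
eef_rot: [-3.142, 0.001, 0.091]
force: [-0.2, -0.4, -0.1]
gripper_width: 85.1
```

Request:
jog_arm --rows '[{"x":0,"y":0,"z":-25,"twist":0},{"x":-10,"y":0,"z":-50,"twist":0},{"x":-50,"y":0,"z":-50,"twist":0},{"x":-90,"y":0,"z":-50,"twist":0},{"x":-116,"y":0,"z":-50,"twist":0},{"x":-116,"y":0,"z":-50,"twist":0}]'

```text
clock: 20.65
tool_pos: [421.6, 19.1, 59.9]
eef_rot: [-3.14, 0.01, 0.091]
force: [-0.2, 0.3, -0.1]
gripper_width: 85.4
```

```bash
python3 -c "
from h import *
from rig import *
m,c=wrench(4,'g10')
for u,v,a,Q in heights(c,25,40,(380,700,-300,100)): 
    if a>100: print(u,v,a,rect(Q[Q[:,2]>30]))
shift([432,20,10],.091)"
```

```text
t 20.85 F [0.8  0.04 0.03] M [-0.    -0.007 -0.005] pos [430.1  18.5  60.7] sd [0.49 0.32 0.39 0.07 0.03 0.02 2.51 0.18 0.27] w 85.6
209.0 224.0 844 (array([488.2,  21.2]), 149.4, 52.7, 4.77)
240.0 250.0 1226 (array([ 559.1, -102.2]), 149.9, 52.4, 1.31)
t 20.85 pos [432.7  18.3  61. ] rpy [ 3.141e+00 -2.000e-03  9.100e-02] shift [-0.6 -1.8 51. ] twist -0.0 w 85.6
```

View pics/g10.png

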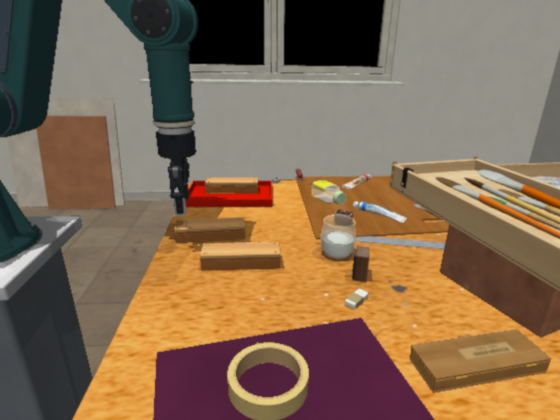

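Request:
jog_arm --rows '[{"x":-2,"y":1,"z":25,"twist":0},{"x":-2,"y":1,"z":43,"twist":0},{"x":-2,"y":1,"z":50,"twist":0},{"x":-2,"y":1,"z":50,"twist":0}]'

```text
clock: 21.18
tool_pos: [429.3, 17.4, 9.4]
eef_rot: [-3.141, 0.002, 0.091]
force: [-0.1, -0.6, -0.2]
gripper_width: 85.1
```

Request:
jog_arm --rows '[{"x":0,"y":0,"z":0,"twist":0},{"x":0,"y":0,"z":0,"twist":0},{"x":0,"y":0,"z":0,"twist":0},{"x":0,"y":0,"z":0,"twist":0},{"x":0,"y":0,"z":0,"twist":0}]' --claw 0 --newtons 20

```text
clock: 21.6
tool_pos: [430.0, 17.3, 11.6]
eef_rot: [3.141, -0.002, 0.091]
force: [-0.3, 0.5, 5.7]
gripper_width: 49.3
```

Request:
jog_arm --rows '[{"x":2,"y":0,"z":-9,"twist":0},{"x":4,"y":0,"z":-17,"twist":0},{"x":7,"y":0,"z":-25,"twist":0},{"x":11,"y":0,"z":-33,"twist":0},{"x":15,"y":0,"z":-41,"twist":0},{"x":20,"y":0,"z":-49,"twist":0},{"x":26,"y":0,"z":-57,"twist":0},{"x":33,"y":0,"z":-66,"twist":0},{"x":33,"y":0,"z":-66,"twist":0},{"x":33,"y":0,"z":-66,"twist":0},{"x":33,"y":0,"z":-66,"twist":0},{"x":33,"y":0,"z":-66,"twist":0}]'

```text
clock: 22.6
tool_pos: [462.2, 20.2, 76.8]
eef_rot: [3.141, -0.001, 0.091]
force: [0.7, -0.3, -1.9]
gripper_width: 49.4
```

Request:
jog_arm --rows '[{"x":0,"y":0,"z":0,"twist":0},{"x":0,"y":0,"z":0,"twist":0},{"x":0,"y":0,"z":-8,"twist":0},{"x":0,"y":0,"z":-16,"twist":0},{"x":0,"y":0,"z":-20,"twist":0},{"x":0,"y":0,"z":-20,"twist":0},{"x":0,"y":0,"z":-20,"twist":0}]' --newtons 100

```text
clock: 23.18
tool_pos: [461.7, 20.4, 97.1]
eef_rot: [-3.141, 0.0, 0.091]
force: [0.6, -0.1, -4.9]
gripper_width: 48.0
```

```bash
python3 -c "
from h import *
wrench(10,'g11')
wrench(10)
tilt((380,600,-15,65),('top','side'))"
```

```text
t 23.68 F [ 0.01  0.04 -5.48] M [-0.009  0.26  -0.014] pos [461.6  20.4  96.6] sd [0.73 0.32 0.41 0.01 0.03 0.03 0.15 0.02 0.08] w 47.7
t 24.18 F [-0.4  -0.05 -5.45] M [-0.019  0.289  0.026] pos [461.9  20.3  96.8] sd [0.57 0.23 0.51 0.03 0.04 0.04 0.03 0.01 0.03] w 48.0
top y 0 n 141 slope deg -32.4 x [527. 575.] z [80. 49.]
top y 15 n 160 slope deg -32.7 x [529. 569.] z [78. 52.]
top y 30 n 158 slope deg -31.7 x [531. 571.] z [76. 52.]
top y 45 n 81 slope deg -31.1 x [533. 573.] z [73. 49.]
side y -15 n 546 slope deg -22.5 x [440. 544.] z [109.  66.]
side y 0 n 518 slope deg -27.6 x [439. 575.] z [112.  51.]
side y 15 n 122 slope deg -28.3 x [440. 576.] z [115.  49.]
side y 30 n 117 slope deg -32.6 x [475. 571.] z [119.  53.]
```

View pics/g11.png

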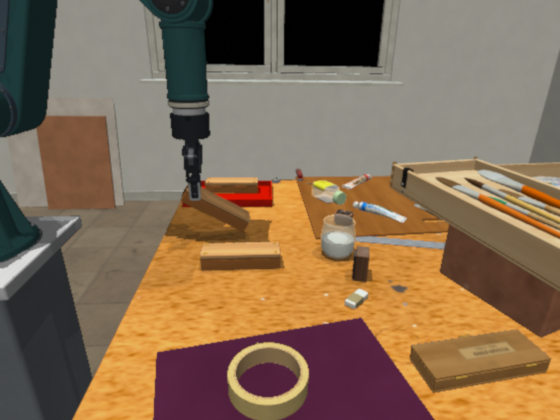

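A was tilted 19° one way and 31° the other. The centre of mass stays at +7 to +13 mm both times, whereas a loose block would show about ±25 mm, so A is sound. I'll set it back.

Request:
jog_arm --rows '[{"x":0,"y":0,"z":10,"twist":0},{"x":0,"y":0,"z":18,"twist":0},{"x":-3,"y":0,"z":25,"twist":0},{"x":-9,"y":0,"z":32,"twist":0},{"x":-14,"y":0,"z":39,"twist":0},{"x":-18,"y":0,"z":46,"twist":0},{"x":-22,"y":0,"z":53,"twist":0},{"x":-26,"y":0,"z":60,"twist":0},{"x":-29,"y":0,"z":68,"twist":0},{"x":-31,"y":0,"z":75,"twist":0},{"x":-32,"y":0,"z":81,"twist":0},{"x":-33,"y":0,"z":84,"twist":0}]' --newtons 20

```text
clock: 25.28
tool_pos: [429.1, 17.4, 12.6]
eef_rot: [-3.141, -0.0, 0.091]
force: [-8.8, 4.3, 86.2]
gripper_width: 48.0
```

Request:
jog_arm --rows '[{"x":0,"y":0,"z":0,"twist":0},{"x":0,"y":0,"z":0,"twist":0},{"x":0,"y":0,"z":0,"twist":0},{"x":0,"y":0,"z":-5,"twist":0},{"x":0,"y":0,"z":-30,"twist":0},{"x":0,"y":0,"z":-60,"twist":0},{"x":0,"y":0,"z":-60,"twist":0}]' --claw 1

```text
clock: 25.87
tool_pos: [431.8, 17.1, 76.6]
eef_rot: [3.14, -0.006, 0.091]
force: [1.2, 0.4, 0.5]
gripper_width: 85.4
```

```bash
python3 -c "
from h import *
from rig import *
wrench(2)
shift([615.3,-100,45],.007)"
```

```text
t 25.97 F [0.14 0.06 0.1 ] M [ 0.022  0.011 -0.01 ] pos [430.8  17.1  74.6] sd [0.22 0.41 0.33 0.02 0.01 0.03 0.54 0.06 0.57] w 85.5
t 25.97 pos [430.3  17.2  74. ] rpy [ 3.141e+00 -3.000e-03  9.100e-02] shift [173.6 133.5  29.7] twist 0.084 w 85.5
```

Request:
jog_arm --rows '[{"x":25,"y":20,"z":0,"twist":0.084},{"x":55,"y":43,"z":0,"twist":0.084},{"x":85,"y":66,"z":0,"twist":0.084},{"x":115,"y":89,"z":0,"twist":0.084},{"x":145,"y":112,"z":0,"twist":0.084},{"x":168,"y":130,"z":10,"twist":0.084},{"x":174,"y":133.5,"z":30,"twist":0.084},{"x":174,"y":133.5,"z":30,"twist":0.084},{"x":174,"y":133.5,"z":30,"twist":0.084}]'

```text
clock: 26.72
tool_pos: [612.2, -99.4, 40.3]
eef_rot: [-3.14, 0.006, 0.006]
force: [-0.3, -0.2, 0.5]
gripper_width: 85.8
```

```bash
python3 -c "
from h import *
wrench(2)
shift([615.3,-100,10],.007)"
```

```text
t 26.82 F [-0.32  0.35  0.49] M [ 0.025 -0.025 -0.015] pos [612.5 -99.1  41.7] sd [1.3  0.4  0.24 0.05 0.01 0.   0.19 0.04 0.42] w 85.5
t 26.82 pos [612.7 -99.   42.1] rpy [-3.141e+00  3.000e-03  7.000e-03] shift [ 2.7  1.  32.1] twist -0.0 w 85.5
```

Request:
jog_arm --rows '[{"x":2,"y":1,"z":15,"twist":0},{"x":2,"y":1,"z":27,"twist":0},{"x":2,"y":1,"z":32,"twist":0},{"x":2,"y":1,"z":32,"twist":0}]'

```text
clock: 27.15
tool_pos: [614.6, -100.0, 9.6]
eef_rot: [-3.141, 0.003, 0.007]
force: [-0.7, -0.2, -1.1]
gripper_width: 85.3
```

Request:
jog_arm --rows '[{"x":0,"y":0,"z":0,"twist":0},{"x":0,"y":0,"z":0,"twist":0},{"x":0,"y":0,"z":0,"twist":0},{"x":0,"y":0,"z":0,"twist":0},{"x":0,"y":0,"z":0,"twist":0}]' --claw 0 --newtons 20

```text
clock: 27.57
tool_pos: [616.9, -100.8, 11.6]
eef_rot: [-3.142, -0.001, 0.007]
force: [-0.7, 0.5, 4.0]
gripper_width: 49.9
```

Request:
jog_arm --rows '[{"x":-2,"y":0,"z":-9,"twist":0},{"x":-4,"y":0,"z":-17,"twist":0},{"x":-7,"y":0,"z":-25,"twist":0},{"x":-11,"y":0,"z":-33,"twist":0},{"x":-15,"y":0,"z":-41,"twist":0},{"x":-20,"y":0,"z":-49,"twist":0},{"x":-26,"y":0,"z":-57,"twist":0},{"x":-33,"y":0,"z":-66,"twist":0},{"x":-33,"y":0,"z":-66,"twist":0},{"x":-33,"y":0,"z":-66,"twist":0},{"x":-33,"y":0,"z":-66,"twist":0},{"x":-33,"y":0,"z":-66,"twist":0}]'

```text
clock: 28.57
tool_pos: [583.8, -101.1, 76.9]
eef_rot: [-3.142, -0.0, 0.007]
force: [-0.7, 1.2, 0.6]
gripper_width: 49.6
```

Request:
jog_arm --rows '[{"x":0,"y":0,"z":0,"twist":0},{"x":0,"y":0,"z":0,"twist":0},{"x":0,"y":0,"z":-8,"twist":0},{"x":0,"y":0,"z":-16,"twist":0},{"x":0,"y":0,"z":-20,"twist":0},{"x":0,"y":0,"z":-20,"twist":0},{"x":0,"y":0,"z":-20,"twist":0}]' --newtons 100

```text
clock: 29.15
tool_pos: [583.7, -101.1, 97.2]
eef_rot: [3.141, -0.001, 0.007]
force: [-0.1, 0.0, -4.9]
gripper_width: 47.8
```

```bash
python3 -c "
from h import *
wrench(10,'g12')
wrench(10)
tilt((450,700,-140,-60),('top','side'))"
```

```text
t 29.65 F [ 0.13 -0.26 -4.83] M [-0.017 -0.286  0.   ] pos [ 583.2 -101.    96.6] sd [0.23 0.41 0.51 0.02 0.02 0.02 0.11 0.03 0.11] w 48.2
t 30.15 F [-0.22 -0.07 -4.9 ] M [ 0.003 -0.284 -0.014] pos [ 583.4 -101.    96.8] sd [0.42 0.29 0.57 0.02 0.03 0.03 0.02 0.01 0.03] w 47.7
top y -125 n 326 slope deg 31.0 x [474. 554.] z [ 53. 101.]
top y -110 n 81 slope deg 30.9 x [474. 530.] z [53. 86.]
side y -140 n 1150 slope deg 24.5 x [475. 611.] z [ 52. 103.]
side y -125 n 289 slope deg 25.0 x [474. 610.] z [ 53. 108.]
side y -110 n 185 slope deg 26.3 x [474. 610.] z [ 52. 107.]
side y -95 n 165 slope deg 25.6 x [475. 611.] z [ 54. 106.]
```

View pics/g12.png

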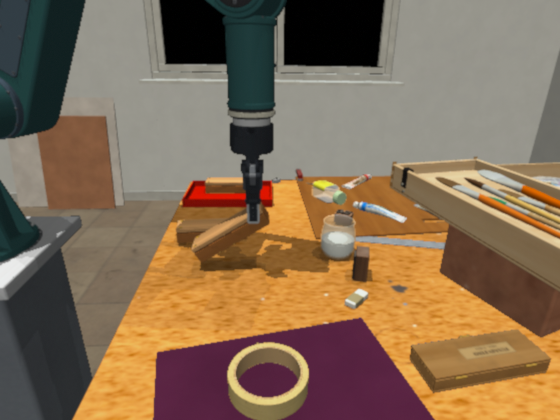

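B's centre of mass is at about -15 mm with a 30° tilt. That suggests a fixed block near its limit, so I'll test the other way. I'll lower it with a softer landing.

Request:
jog_arm --rows '[{"x":0,"y":0,"z":10,"twist":0},{"x":0,"y":0,"z":18,"twist":0},{"x":3,"y":0,"z":25,"twist":0},{"x":9,"y":0,"z":32,"twist":0},{"x":14,"y":0,"z":39,"twist":0},{"x":18,"y":0,"z":46,"twist":0},{"x":22,"y":0,"z":53,"twist":0},{"x":26,"y":0,"z":60,"twist":0},{"x":29,"y":0,"z":68,"twist":0},{"x":31,"y":0,"z":75,"twist":0},{"x":32,"y":0,"z":79,"twist":0},{"x":33,"y":0,"z":81,"twist":0}]' --claw 0 --newtons 20

```text
clock: 31.25
tool_pos: [616.6, -101.0, 15.1]
eef_rot: [3.141, 0.0, 0.007]
force: [3.1, 2.4, 2.4]
gripper_width: 47.9
```

Request:
jog_arm --rows '[{"x":0,"y":0,"z":1,"twist":0},{"x":0,"y":0,"z":1,"twist":0},{"x":0,"y":0,"z":0,"twist":0},{"x":0,"y":0,"z":0,"twist":0},{"x":0,"y":0,"z":-25,"twist":0},{"x":-10,"y":0,"z":-50,"twist":0},{"x":-50,"y":0,"z":-50,"twist":0},{"x":-90,"y":0,"z":-50,"twist":0},{"x":-116,"y":0,"z":-50,"twist":0},{"x":-116,"y":0,"z":-50,"twist":0}]' --claw 1

```text
clock: 32.08
tool_pos: [492.3, -99.9, 65.3]
eef_rot: [-3.139, 0.008, 0.006]
force: [-1.3, 0.8, -0.7]
gripper_width: 85.4
```

```bash
python3 -c "
from h import *
from rig import *
m,c=wrench(4,'g13')
for u,v,a,Q in heights(c,25,40,(380,700,-300,100)): 
    if a>100: print(u,v,a,rect(Q[Q[:,2]>30]))
shift([501,-101,10],.007)"
```

```text
t 32.28 F [0.07 0.27 0.66] M [-0.066 -0.016  0.019] pos [ 499.9 -101.7   66.2] sd [0.53 0.45 0.41 0.02 0.03 0.02 2.19 0.49 0.21] w 85.5
229.0 223.0 409 (array([529.4,  23.9]), 74.5, 52.0, 4.94)
188.0 225.0 274 (array([441.5,  15.9]), 53.5, 47.9, -84.56)
238.0 250.0 1238 (array([ 554.8, -103.6]), 150.0, 53.5, -0.22)
t 32.28 pos [ 502.1 -102.2   66.3] rpy [ 3.141e+00 -2.000e-03  7.000e-03] shift [-1.3 -1.2 56.3] twist -0.0 w 85.5
```

Request:
jog_arm --rows '[{"x":-10,"y":0,"z":25,"twist":0},{"x":-10,"y":0,"z":47,"twist":0},{"x":-10,"y":0,"z":56,"twist":0},{"x":-10,"y":0,"z":56,"twist":0}]'

```text
clock: 32.62
tool_pos: [490.4, -101.5, 8.0]
eef_rot: [-3.141, 0.002, 0.007]
force: [0.3, 0.5, 1.2]
gripper_width: 85.1
```

Request:
jog_arm --rows '[{"x":0,"y":0,"z":0,"twist":0},{"x":0,"y":0,"z":0,"twist":0},{"x":0,"y":0,"z":0,"twist":0},{"x":0,"y":0,"z":0,"twist":0},{"x":0,"y":0,"z":0,"twist":0}]' --claw 0 --newtons 20

```text
clock: 33.03
tool_pos: [491.7, -101.9, 10.8]
eef_rot: [3.141, -0.002, 0.007]
force: [1.0, 0.2, 5.3]
gripper_width: 49.6
```

Request:
jog_arm --rows '[{"x":2,"y":0,"z":-9,"twist":0},{"x":4,"y":0,"z":-17,"twist":0},{"x":7,"y":0,"z":-25,"twist":0},{"x":11,"y":0,"z":-33,"twist":0},{"x":15,"y":0,"z":-41,"twist":0},{"x":20,"y":0,"z":-49,"twist":0},{"x":26,"y":0,"z":-57,"twist":0},{"x":33,"y":0,"z":-66,"twist":0},{"x":33,"y":0,"z":-66,"twist":0},{"x":33,"y":0,"z":-66,"twist":0},{"x":33,"y":0,"z":-66,"twist":0},{"x":33,"y":0,"z":-66,"twist":0}]'

```text
clock: 34.03
tool_pos: [522.3, -101.1, 75.2]
eef_rot: [-3.141, 0.002, 0.007]
force: [-0.6, -0.7, -5.5]
gripper_width: 49.5
```

```bash
python3 -c "
from h import *
wrench(10,'g14')
tilt((450,700,-140,-60),('top','side'))"
```

```text
t 34.53 F [ 0.08  0.16 -5.07] M [-0.006  0.234  0.011] pos [ 523.  -101.3   75.5] sd [0.57 0.37 0.25 0.03 0.03 0.03 0.37 0.1  0.21] w 49.5
top y -110 n 75 slope deg -6.3 x [627. 659.] z [87. 83.]
top y -95 n 199 slope deg -4.6 x [588. 660.] z [89. 85.]
top y -80 n 96 slope deg -6.1 x [579. 659.] z [92. 83.]
side y -140 n 1084 slope deg -17.1 x [511. 655.] z [154.  83.]
side y -125 n 369 slope deg -6.4 x [537. 657.] z [98. 85.]
side y -110 n 216 slope deg -6.3 x [538. 658.] z [98. 84.]
side y -95 n 212 slope deg -12.7 x [537. 657.] z [141.  85.]
```

View pics/g14.png

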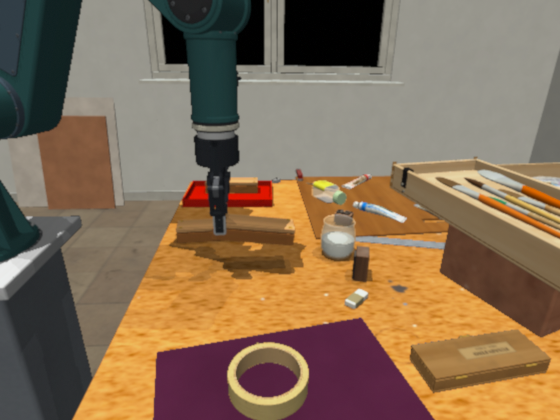

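It only drooped about 6°, with the centre of mass still near -15 mm. Quick upward jerks should make it pivot further in the light grip.

Request:
jog_arm --rows '[{"x":0,"y":0,"z":-41,"twist":0},{"x":0,"y":0,"z":-41,"twist":0},{"x":0,"y":0,"z":-28,"twist":0},{"x":0,"y":0,"z":-14,"twist":0},{"x":0,"y":0,"z":0,"twist":0},{"x":0,"y":0,"z":-41,"twist":0},{"x":0,"y":0,"z":-41,"twist":0},{"x":0,"y":0,"z":-28,"twist":0},{"x":0,"y":0,"z":-14,"twist":0},{"x":0,"y":0,"z":0,"twist":0},{"x":0,"y":0,"z":-41,"twist":0},{"x":0,"y":0,"z":-41,"twist":0}]'

```text
clock: 35.63
tool_pos: [524.9, -101.9, 118.4]
eef_rot: [3.141, -0.002, 0.007]
force: [2.4, -0.7, -3.3]
gripper_width: 49.4
```

```bash
python3 -c "
from h import *
wrench(3,'g15')
tilt((450,700,-140,-60),('top',))"
```

```text
t 35.78 F [-0.28 -0.31 -4.62] M [-0.042  0.099 -0.002] pos [ 525.  -101.9  117.6] sd [0.5  0.43 0.65 0.02 0.05 0.02 0.74 0.24 0.46] w 49.3
top y -95 n 117 slope deg -39.3 x [573. 621.] z [92. 53.]
top y -80 n 71 slope deg -39.6 x [563. 619.] z [101.  56.]
```

View pics/g15.png

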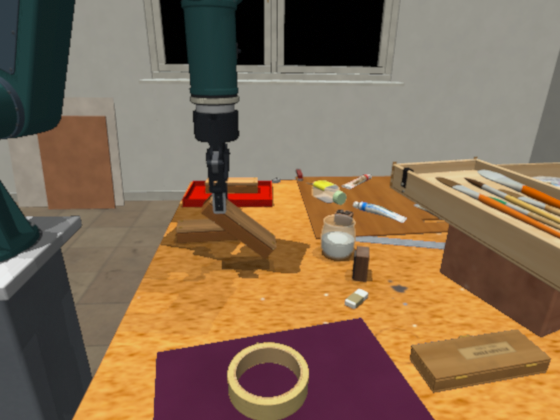

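Request:
jog_arm --rows '[{"x":0,"y":0,"z":0,"twist":0},{"x":0,"y":0,"z":0,"twist":0},{"x":0,"y":0,"z":0,"twist":0},{"x":0,"y":0,"z":0,"twist":0}]' --newtons 60

```text
clock: 36.17
tool_pos: [523.2, -101.4, 116.6]
eef_rot: [-3.141, 0.0, 0.007]
force: [-0.1, -0.4, -5.0]
gripper_width: 48.6
```

```bash
python3 -c "
from h import *
wrench(10)
wrench(10)
tilt((450,700,-140,-60),('top',))"
```

```text
t 36.67 F [-0.08 -0.06 -4.98] M [-0.016  0.13   0.006] pos [ 523.4 -101.4  116.8] sd [0.41 0.36 0.36 0.02 0.03 0.02 0.05 0.03 0.05] w 48.8
t 37.17 F [ 0.12 -0.21 -5.33] M [-0.005  0.119 -0.007] pos [ 523.4 -101.5  116.8] sd [0.43 0.66 0.47 0.03 0.03 0.03 0.02 0.01 0.01] w 48.5
top y -95 n 115 slope deg -38.5 x [573. 621.] z [91. 53.]
top y -80 n 70 slope deg -40.0 x [558. 614.] z [103.  57.]
```

B was tilted 31° one way and 39° the other, and its centre of mass never left the negative side (a loose block would have gone to about +27 mm). B is sound, and I'll lay it back.

Request:
jog_arm --rows '[{"x":9,"y":0,"z":12,"twist":0},{"x":18,"y":0,"z":23,"twist":0},{"x":18,"y":0,"z":28,"twist":0},{"x":12,"y":0,"z":33,"twist":0},{"x":7,"y":0,"z":38,"twist":0},{"x":-2,"y":0,"z":49,"twist":0},{"x":-10,"y":0,"z":60,"twist":0},{"x":-17,"y":0,"z":73,"twist":0},{"x":-22,"y":0,"z":84,"twist":0},{"x":-25,"y":0,"z":93,"twist":0},{"x":-27,"y":0,"z":99,"twist":0},{"x":-28,"y":0,"z":102,"twist":0}]' --claw 0 --newtons 20

```text
clock: 38.22
tool_pos: [495.6, -101.7, 15.0]
eef_rot: [-3.141, -0.0, 0.006]
force: [-9.4, 3.9, 59.7]
gripper_width: 48.6
```

```bash
python3 -c "
from h import *
wrench(2,'g16')
tilt((450,700,-140,-60),('top',))"
```

```text
t 38.32 F [-3.65 -0.25  1.96] M [-0.077  0.101 -0.083] pos [ 495.7 -101.8   15.2] sd [0.41 0.33 0.26 0.05 0.04 0.04 0.03 0.05 0.02] w 48.2
top y -110 n 126 slope deg 0.6 x [586. 634.] z [34. 34.]
top y -95 n 216 slope deg 0.4 x [551. 631.] z [36. 35.]
top y -80 n 90 slope deg 0.8 x [542. 630.] z [34. 36.]
```

View pics/g16.png

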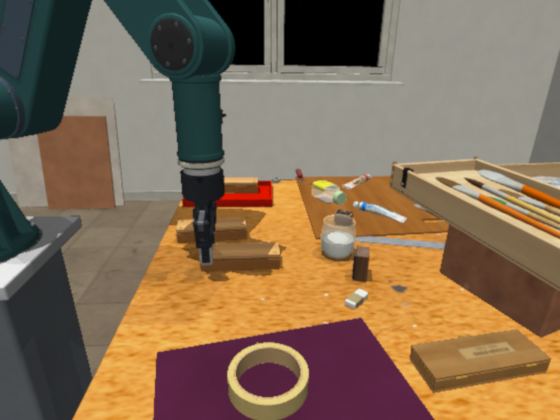

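The case lies flat again at about (241,258). I'll release, back off and do the last check.

Request:
jog_arm --rows '[{"x":0,"y":0,"z":0,"twist":0},{"x":0,"y":0,"z":0,"twist":0},{"x":0,"y":0,"z":0,"twist":0},{"x":0,"y":0,"z":0,"twist":0},{"x":0,"y":0,"z":-25,"twist":0},{"x":0,"y":0,"z":-60,"twist":0},{"x":0,"y":0,"z":-100,"twist":0},{"x":-15,"y":35,"z":-120,"twist":0},{"x":-30,"y":75,"z":-140,"twist":0},{"x":-45,"y":115,"z":-160,"twist":0},{"x":-60,"y":155,"z":-180,"twist":0},{"x":-75,"y":195,"z":-190,"twist":0}]' --claw 1

```text
clock: 39.37
tool_pos: [428.2, -281.0, 201.1]
eef_rot: [3.14, -0.002, 0.008]
force: [0.3, -0.4, -0.4]
gripper_width: 85.2
```

Request:
jog_arm --rows '[{"x":-5,"y":35,"z":0,"twist":0},{"x":-10,"y":75,"z":0,"twist":0},{"x":-15,"y":115,"z":0,"twist":0},{"x":-20,"y":155,"z":0,"twist":0},{"x":-20,"y":175,"z":0,"twist":0},{"x":-20,"y":180,"z":0,"twist":0},{"x":-20,"y":180,"z":0,"twist":0}]'

```text
clock: 39.95
tool_pos: [409.3, -461.0, 198.7]
eef_rot: [-3.142, -0.0, 0.005]
force: [-0.2, -0.4, 0.5]
gripper_width: 85.2
```

```bash
python3 -c "
from h import *
from rig import *
for n in ('top','side'):
    c=read_camera(n); cv2.imwrite(f'pics/{n}_end.png',c['frame'][:,:,::-1]); print(n,get_obs()['clock'])
    for u,v,a,Q in heights(c,8,120,(380,800,-260,420)):
        if a<100: continue
        t=Q[Q[:,2]>np.percentile(Q[:,2],95)-6]
        A=np.c_[t[:,:2],np.ones(len(t))]; k=np.linalg.lstsq(A,t[:,2],rcond=None)[0]
        print(u,v,a,np.percentile(Q[:,2],[50,95]).round(1),rect(t),'tilt',np.degrees(np.hypot(*k[:2])).round(1))
    P=cloud(c)
    if n=='top':
        m=(P[...,2]>31)&(P[...,2]<50)&(P[...,1]>210)&(P[...,1]<370)&(P[...,0]>400)&(P[...,0]<640)
        print('case in tray',rect(P[m]),np.median(P[m][:,2]))
print(get_obs()['tool_pos'])"
```

```text
top 40.0
175.0 149.0 849 [49.8 53.6] (array([782.1, 230.8]), 74.0, 44.5, -61.02) tilt 1.0
124.0 152.0 102 [13.5 17.9] (array([772.1, 347.9]), 62.6, 10.1, -26.37) tilt 2.5
242.0 148.0 157 [28.6 32.8] (array([792.9,  83.3]), 27.3, 25.5, 62.47) tilt 4.5
349.0 155.0 330 [48.8 52.5] (array([ 777.8, -155.6]), 40.7, 27.4, 74.51) tilt 0.9
310.0 163.0 943 [36.3 73. ] (array([752.3, -69.1]), 62.3, 61.9, 0.21) tilt 1.6
381.0 170.0 137 [10.2 13.3] (array([ 751.8, -232.9]), 43.5, 19.1, 43.66) tilt 1.5
140.0 271.0 1277 [19.6 23. ] (array([515.2, 286.6]), 240.1, 171.0, -1.8) tilt 0.1
323.0 254.0 1704 [32.4 35.2] (array([ 557.1, -101.2]), 149.9, 50.4, 0.25) tilt 0.2
126.0 267.0 1981 [37.5 40.3] (array([519. , 320.1]), 149.8, 51.2, -1.72) tilt 0.1
265.0 284.0 1678 [32.6 35.3] (array([490.3,  22.9]), 149.9, 49.9, 5.01) tilt 0.1
case in tray (array([519. , 320.1]), 149.8, 51.4, -1.91) 37.815109850591625
side 40.05
230.0 189.0 1463 [20.2 39.6] (array([520.5, 316.6]), 148.7, 50.5, -1.97) tilt 3.2
324.0 191.0 461 [37.4 53.6] (array([781.5, 227.7]), 74.5, 39.9, -64.14) tilt 5.7
338.0 234.0 1362 [51.4 74.3] (array([754. , -71.4]), 63.1, 61.6, -71.06) tilt 0.0
211.0 228.0 1365 [31.5 34.9] (array([491.7,  20.8]), 149.7, 53.3, 5.08) tilt 2.2
240.0 254.0 1895 [32.8 34.9] (array([ 559.1, -103.5]), 149.8, 53.4, 1.14) tilt 2.1
361.0 261.0 479 [39.4 52.8] (array([ 779.5, -157.2]), 41.8, 26.4, 74.27) tilt 3.7
356.0 296.0 214 [11.1 12.2] (array([ 754. , -236.1]), 47.4, 20.5, 45.61) tilt 2.0
[ 409.37364383 -458.10443319  198.63795955]
```

View pics/top_end.png

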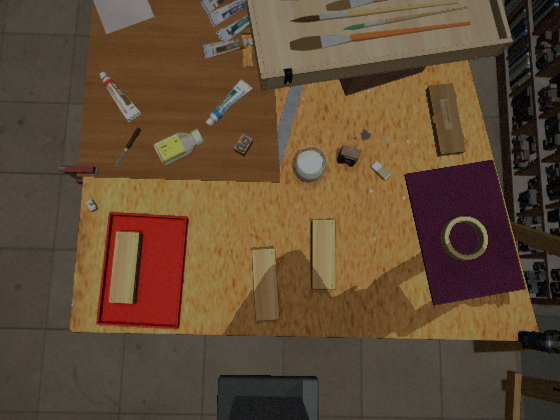

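View pics/side_end.png

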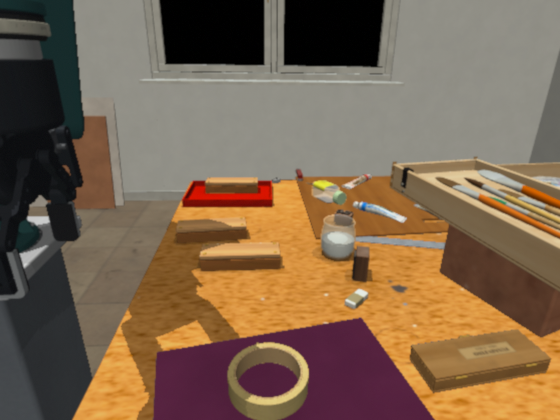

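C lies flat in the tray at (126,267), about 34 mm off the tray's long axis. A at (265,284) and B at (323,254) are within about 4 mm of where they started, and the bystanders have not moved.

```bash
python3 -c "
from rig import *
print(hand_in())"
```

```text
the job is handed in; nothing more can be done
None
```

I judged case_c loose and laid it in the red repair tray; case_a and case_b I judged sound and put back. The job was handed in at about 40 s and gave no verdict.

**How I judged each case:** I gripped each by one end, then the other, lifted it clear and worked out its centre of mass from the wrist force and moment.

| Case | Tilts reached | Centre of mass from its middle | If loose | Verdict |
|---|---|---|---|---|
| case_a | 19° and 31° | +7 to +13 mm | ±25 mm | sound |
| case_b | 31° and 39° | -15 mm, then about -25 mm | ±27 mm | sound |
| case_c | about 30°, one way only | -27 to -30 mm | -28 mm (fixed: -15 mm at most) | loose |

**Last checks:** case_c lies flat in the tray, about 34 mm off its long axis, with its lid about 38 mm above the table. Cases a and b lie level within about 4 mm of where they started. The glass, letter block and eraser read the same as at the start.

**What went less well:**
- **case_c's second tilt:** when I lifted its other end, the case stayed level in the grip. I never saw its block slide, so the verdict rests on the centre of mass and on the other two being sound.
- **case_b's last reading:** the -25 mm at 39° disagrees with its two earlier values. It is still far from the +27 mm a loose block would have slid to.
- **Hard set-downs:** putting a case back on the table pushed the wrist force to 86 N once and 60 N once, against the 120 N limit. Setting case_c in the tray read 16 N, against the 90 N limit.

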